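# Put the kettle on at the transfer bench

## Task

Warm water is needed for soaking the next transfers, so put the kettle on: with your fingertips gently push its standing lid over and down until it is fully shut, then press the switch paddle at the foot of its handle all the way down and leave it on. Only push and press, do not pick anything up: the kettle stays standing in place on its power base and the mugs around it are left where they are.

Things in the scene. Friction and masses are not known exactly. Their poses are not given: they have to be found in the camera images.
- kettle: White plastic 1-litre jug kettle standing on its power base, about 1.7 kg (0.85 to 1.25 times that). Origin: centre of its underside, 16 mm above the table; z is up, +x points to the pouring lip, -x to the handle. The jug is round: radius 71 mm at the foot, 60 mm at the rim, rim 175 mm above the origin; pouring lip out to 90 mm in +x.
- kettle_handle (a point): Middle of the outer face of the kettle's C-shaped handle: 114 mm from the kettle's axis on its -x side, 120 mm above the kettle's origin. The handle, 19 mm thick and 28 mm wide, runs in the plane y = 0 from 40 to 174 mm above the origin.
- kettle_base: Low round grey power base, radius 82 mm, fixed to the table; its top plate is 16 mm above the table, with a central boss (radius 50 mm, 9 mm high) in the hollow foot of the kettle, with about 11 mm of play. Origin: centre of its underside.
- kettle_lid (a joint): Lid angle about its hinge, rad: 0 = flat and fully shut (hard stop), grows as it opens, 1.57 = standing upright, over 1.57 = leaning back over the handle, 1.95 = fully open stop. Starts between 1.35 and 1.85. The hinge is stiff (0.06 N m): the lid stays at any angle and must be pushed all the way down; about 1 N at its edge moves it.
- lid_hinge (a point): Middle of the lid's hinge axis: 58 mm from the kettle's axis on the handle (-x) side, 181 mm above the kettle's origin (197 mm above the table). The axis is parallel to the kettle's y axis. A housing 50 mm wide holds it; the handle starts just below.
- lid_tab (a point): Upper face of the thumb tab at the lid's free edge, 116 mm from the hinge axis. The lid is a white disc of radius 53 mm, 9 mm thick, centred 56 mm from the hinge axis; its outer face (up when shut) is a flat dome, 9 mm above the hinge axis at most; the tab, 30 mm wide, ends 121 mm from the hinge axis. Shut, the tab lies over the pouring lip.
- kettle_switch (a joint): Angle of the switch paddle, rad: 0 = up (off, as at the start), 0.36 = all the way down (on, a hard stop). The paddle stays where it is put; about 3 N on its end presses it down.
- switch_pad (a point): Top of the switch paddle near its outer end: a grey paddle 26 mm wide, sticking out from the foot of the handle (kettle -x side). At the start 132 mm from the kettle's axis, 66 mm above the table, 34 mm out from its pivot, 6 mm from its end; goes down 12 mm. Only 18 mm farther out than the handle above it: lean the hand outwards by 25 to 35 degrees to clear the handle.
- mug0: White ceramic mug, radius 40 mm, height 95 mm, with a handle, standing beside the kettle, to its right. Origin: centre of its underside. Leave alone.
- mug1: White ceramic mug like mug0, standing beyond the kettle. Leave alone.
- mug2: White ceramic mug like mug0, standing to the right of the kettle. Leave alone.
- tall_mug: Taller white mug, radius 41 mm, height 130 mm, standing to the right of the kettle. Origin: centre of its underside. Leave alone.
Things that resemble listed ones, but are neither listed nor needed, are in the scene too. What is shaped like the kettle_base but pink, purple or turquoise is not meant.

How it is judged (in metres and radians):
On the way, in this order (a step that is already met when the one before it is completed fails the run):
1. the lid is pushed fully shut while the switch is still off (value of joint kettle_lid below 0.06 rad and value of joint kettle_switch below 0.15 rad), for 0.2 s.
2. the switch paddle is pressed all the way down (value of joint kettle_switch above 0.29 rad), for 0.2 s.
At the end, for the whole second after the job is handed in: Lid shut to within 0.06 rad (7 mm at its edge), switch paddle down beyond 0.29 of 0.36 rad, kettle at rest, upright within 0.05 rad and within 15 mm of the centre of its power base (value of joint kettle_lid below 0.06 rad and value of joint kettle_switch above 0.29 rad and horizontal distance between kettle and kettle_base below 0.015 m and angle between kettle's own z axis and vertical below 0.05 rad and linear speed of kettle below 0.02 m/s); the robot touches nothing.
It fails at once if the kettle is lifted off its base (z of kettle in the frame of kettle_base above 0.028 m).
It fails at once if the kettle is tipped by more than 0.2 rad (angle between kettle's own z axis and vertical above 0.2 rad).
It fails at once if the kettle is shoved more than 20 mm (distance of kettle from where it was at the start of the episode above 0.02 m).
It fails at once if the fingers press or squeeze the kettle with more than 35 N (contact force between the fingers and kettle above 35 N).
It fails at once if a mug is moved more than 20 mm, lifted or knocked over (distance of any of mug0, mug1, mug2, tall_mug from where it was at the start of the episode above 0.02 m).
It also fails if it takes over 43 s, if anything falls off the work surface, if the arm or the gripper's body presses on something with over 40 N, if the wrist force passes 120 N, or if a joint passes its speed limit or range.

## Robot

A 6-joint arm with a two-finger parallel gripper is mounted at the origin on the work surface. World frame = base frame: x ahead of the robot, y to its left, z up, the work surface at z = 0. Lengths are in m, angles in degrees, forces in N, time in s.
With the tool pointing down it reaches from about 0.4 to 0.825 m from the base axis. Payload 7 kg.
Tool frame: the origin (TCP) lies between the finger pads; the fingertips stand 17 mm ahead of it and the grasp point (between the pads) lies 2 mm behind it; x points along the fingers, y is the direction in which the jaws open and shut, and the axes are right-handed (so a half turn about x gives the same grasp; the last joint's range is limited). The gripper opens to 88 mm and grips with 3 to 60 N. Pads are 19 mm wide; open, the fingers measure 130 mm over their backs; the gripper's body (78 mm by 193 mm) begins 47 mm behind the grasp point.
Start: joints at [84.517, 20.546, 0.682, 0, -70.136, -16.507], TCP at [0.253, 0.626, 0.244] pointing down, gripper open.
Joint ranges: [-176.03, 176.03], [-82.01, 121.73], [-58.28, 71.71], [-173.87, 95.51], [-174.79, -0.11], [-173.66, 173.66]. Speed limits (degrees/s): [136.94, 136.94, 172.46, 180, 180, 180].

## Interface

Orientations are given as [roll, pitch, yaw] about the fixed x, y, z axes, in that order (R = Rz(yaw) Ry(pitch) Rx(roll)).
In Python, from plant import r gives the robot as it stands.
- The arm moves only by the shell command python3 -m jog 'ROWS' [FORCE]. ROWS is a JSON object of lists of equal length, an entry for each row: "fingers": the opening, from 0 (shut) to 1 (fully open); "dp": the shift along the tool's x, y, z in mm, a list of three; "twist": the turn about the tool's x in degrees. In form: {"fingers": [fingers, ...], "dp": [[dx, dy, dz], ...], "twist": [twist, ...]}. A call has exactly 5 rows; each row is the pose to reach, as a shift and turn from the pose measured when the call began, along the tool's axes at that moment; what a row does not reach only later rows make up. A row lasts 1/10 s, in which the tool goes at most 50 mm and 8.59 degrees, less where a joint would pass 70% of its speed; a pose out of reach is approached as far as the arm can. A call with a gripper value outside its range is refused whole. The fingers move at their own pace and stop on an object; FORCE is the grip in N (left out, the last holds). Time passes only in rows, so rows that repeat a pose let the fingers close, or fill a call up. It gives the time, the measured TCP pose, the force and the opening at its end, in the units of the state.
- r.get_state(): the state, without advancing time (a new reading comes with each control period).
- r.capture(name): name is "scene" or "top" or "wrist"; returns a dict with "frame" (400x640x3 uint8, red, green, blue), "intrinsics" (3x3 intrinsics, pixels), "D" ([k1, k2, p1, p2, k3] as OpenCV has them; the pictures are not rectified), "pose" (4x4, takes a point from camera to world coordinates). Camera axes: x right, y down, z forward; pixel columns grow to the right and rows downward; lengths in m; the calibration is good to about 2 mm. A picture is of the moment at which its call begins. There is no depth.
- r.close_job(): hands the job in, once; it reports no verdict.
The state is a dict: "time_s": time; "joints": joint angles; "qd": joint speeds; "joint_torque": joint torques, N m; "tcp_pos": TCP position; "eef_rot": TCP orientation; "contact_force": force on the tool from outside, world axes, zero at the start; "moment": the same for the moment, N m; "gripper_width": finger opening in m.
Only numpy, scipy, OpenCV 4.12 (cv2) and the standard library are available. Lean on these libraries where they do the work, as an engineer would, in place of code of your own. Each camera call takes 0.05 s, during which the arm holds its last target. There are 200 camera calls.

## Working session

There is one attempt and no reset: what is moved stays moved. The work goes in short steps, Python scripts to look and compute and a shell command to move; the robot and the scene stay as the last step left them, time stands still between calls to the robot, and variables do not carry over. Pictures are saved under pics/ and viewed, on a budget of 10 in all, crops included, one or two more only if the job needs it, and the job is handed in when it is done.

```bash
mkdir -p pics; ls
python3 - <<'E'
from plant import r
import cv2,pickle
s=r.get_state(); print(s)
c={n:r.capture(n) for n in("scene","top")}
pickle.dump(c,open('c0.pkl','wb'))
for n in c: cv2.imwrite(f'pics/{n}0.png',c[n]['frame'][:,:,::-1]); print(n,c[n]['intrinsics'],c[n]['D'],c[n]['pose'])
E
```

```text
pics
{'time_s': 0.0, 'joints': array([ 8.45166129e+01,  2.05908962e+01,  6.31641703e-01, -2.03320122e-02,
       -7.01365801e+01, -1.65061006e+01]), 'qd': array([-0.06406132,  0.01964653, -0.05981179,  0.04901625, -0.0215627 ,
       -0.11638118]), 'joint_torque': array([ 2.09843631e-03, -5.82705474e+01,  2.93064952e+01,  6.99726373e+00,
        7.04070000e-03, -1.56944425e-04]), 'tcp_pos': array([0.25259968, 0.62542979, 0.2426119 ]), 'eef_rot': array([  95.22857692,   89.90227731, -106.76783516]), 'contact_force': array([ 0.46281843, -0.21237883, -0.58113147]), 'moment': array([ 0.0007174 , -0.00347649, -0.00488557]), 'gripper_width': 0.08776684667586296}
scene [[500.4589072    0.         313.37519093]
 [  0.         500.4589072  195.03547682]
 [  0.           0.           1.        ]] [0.00901097 0.         0.         0.         0.        ] [[-0.44649572  0.68630692 -0.57412924  1.2568916 ]
 [ 0.89476073  0.33765569 -0.29221888  0.30324052]
 [-0.00669383 -0.64418278 -0.7648423   1.14270582]
 [ 0.          0.          0.          1.        ]]
top [[368.69240482   0.         311.90717023]
 [  0.         368.69240482 202.47592759]
 [  0.           0.           1.        ]] [-0.0318767  0.         0.         0.         0.       ] [[ 0.00811234 -0.98300977  0.18337388  0.40816565]
 [-0.99996428 -0.00754002  0.00381809 -0.04864153]
 [-0.00237058 -0.18339831 -0.98303583  0.92587641]
 [ 0.          0.          0.          1.        ]]
```

View pics/scene0.png

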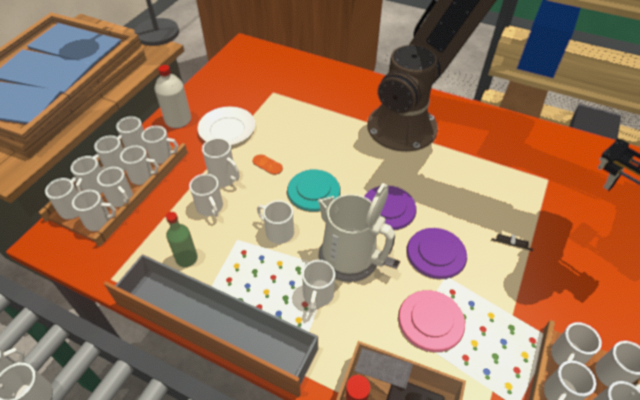

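View pics/top0.png

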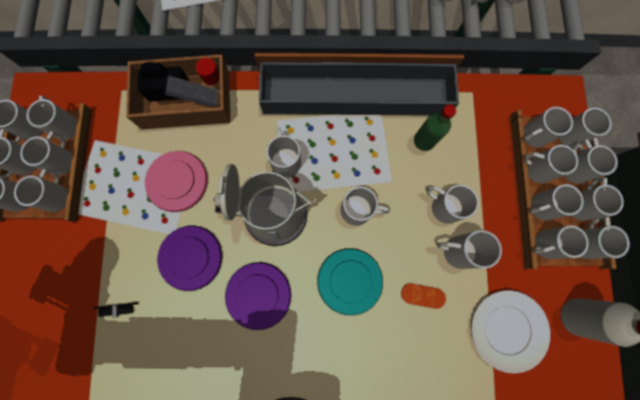

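Scene view: the kettle is at about (350,240), with its lid standing at (377,205) on the handle side and the switch at (393,263). Top view: jug rim at about (268,202), lid at (230,192), lip at (310,202) and switch at (218,208). The handle points to world +y. mug1 is beyond at (285,155). Next I'll take enlarged crops for precise pixels.

Run:
```python
import cv2,pickle,numpy as np
c=pickle.load(open('c0.pkl','rb'))
a=c['scene']['frame'][170:300,300:410]; b=c['top']['frame'][130:260,205:325]
f=lambda i:cv2.resize(i,(400,int(400*i.shape[0]/i.shape[1])),interpolation=cv2.INTER_CUBIC)
a,b=f(a),f(b)
h=max(a.shape[0],b.shape[0]); o=np.zeros((h,800,3),np.uint8); o[:a.shape[0],:400]=a;o[:b.shape[0],400:]=b
o=np.clip(o.astype(float)*1.4,0,255).astype(np.uint8)
cv2.imwrite('pics/crop0.png',o[:,:,::-1]); print(o.shape)
```

```text
(472, 800, 3)
```

View pics/crop0.png

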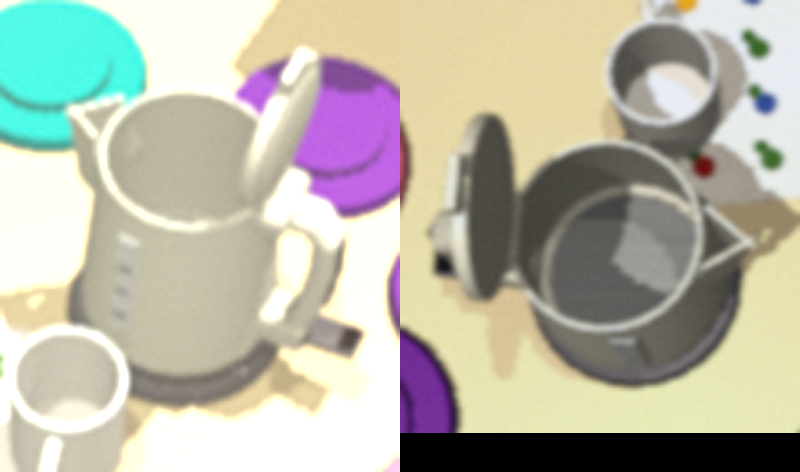

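```bash
cat > h.py <<'E'
import numpy as np,cv2
def ray(c,p):
    n=cv2.undistortPoints(np.array([[p]],float),c['intrinsics'],np.array(c['D']))[0,0]
    d=c['pose'][:3,:3]@[n[0],n[1],1]; return c['pose'][:3,3],d/np.linalg.norm(d)
def plane(c,p,z):
    o,d=ray(c,p); return o+d*(z-o[2])/d[2]
def tri(rs):
    A=sum(np.eye(3)-np.outer(d,d) for o,d in rs); b=sum((np.eye(3)-np.outer(d,d))@o for o,d in rs)
    x=np.linalg.solve(A,b); return x,[np.linalg.norm(np.cross(x-o,d)) for o,d in rs]
def proj(c,P):
    T=np.linalg.inv(c['pose']); return cv2.projectPoints(np.atleast_2d(P).astype(float),cv2.Rodrigues(T[:3,:3])[0],T[:3,3],c['intrinsics'],np.array(c['D']))[0][:,0]
E
python3 - <<'E'
from h import *; import pickle
c=pickle.load(open('c0.pkl','rb'));S,T=c['scene'],c['top']
s=lambda u,v:(300+u/3.636-.4,170+v/3.636-.4); t=lambda u,v:(205+(u-400)/3.333-.4,130+v/3.333-.4)
for n,a,b in [('rim',(183,160),(608,236)),('lip',(72,108),(752,240)),('switch',(352,343),(443,264)),('tab',(303,55),(455,180))]:
    x,e=tri([ray(S,s(*a)),ray(T,t(*b))]); print(n,x.round(4),np.round(e,4))
print('rim z=.191',plane(S,s(183,160),.191),plane(T,t(608,236),.191))
print('lip z=.19',plane(S,s(72,108),.190),plane(T,t(752,240),.190))
print('sw z=.066',plane(S,s(352,343),.066),plane(T,t(443,264),.066))
# base: ellipse of foot in top; bottom edge
print('base bottom/right', plane(T,t(640,385),.016),plane(T,t(742,290),.016))
print('rim edges T',[plane(T,t(*p),.191).round(4) for p in [(515,236),(703,236),(608,143),(608,330)]])
E
```

```text
rim [0.5507 0.0447 0.1848] [0.0017 0.0017]
lip [ 0.5472 -0.0419  0.1893] [0.0004 0.0004]
switch [0.5533 0.1801 0.0573] [0.0006 0.0006]
tab [0.5505 0.1099 0.3233] [0.0033 0.0033]
rim z=.191 [0.55594997 0.0447761  0.191     ] [0.54882349 0.04545131 0.191     ]
lip z=.19 [ 0.54750411 -0.04123573  0.19      ] [ 0.54720339 -0.04232265  0.19      ]
sw z=.066 [0.55924609 0.18057848 0.066     ] [0.55157456 0.17843732 0.066     ]
base bottom/right [0.47054948 0.04085223 0.016     ] [ 0.54196563 -0.03369011  0.016     ]
rim edges T [array([0.5484, 0.1023, 0.191 ]), array([ 0.5493, -0.0125,  0.191 ]), array([0.6074, 0.0473, 0.191 ]), array([0.4913, 0.0437, 0.191 ])]
```

```bash
cat >> h.py <<'E'
from scipy.spatial.transform import Rotation as Ro
def Rt(s): return Ro.from_euler('xyz',s['eef_rot'],degrees=True).as_matrix()
def show(r):
    s=r.get_state(); R=Rt(s)
    print('t',round(s['time_s'],2),'tcp',s['tcp_pos'].round(4),'q',s['joints'].round(1),'F',s['contact_force'].round(1),'w',round(s['gripper_width'],3)); print('R cols x,y,z:',R.T.round(3).tolist(),'tip',(s['tcp_pos']+.017*R[:,0]).round(4))
    return s,R
def to(r,P,tip=True):
    s,R=show(r); p=s['tcp_pos']+(.017*R[:,0] if tip else 0); d=R.T@(np.array(P)-p)*1000; print('dp',d.round(1)); return d
E
python3 - <<'E'
from h import *; from plant import r
to(r,[0,.45,.35],False); to(r,[0.0,.25,.35],False)
E
```

```text
t 0.1 tcp [0.2526 0.6255 0.2427] q [ 84.5  20.6   0.6  -0.  -70.1 -16.5] F [-0.7 -0.6  0.6] w 0.088
R cols x,y,z: [[-0.0, -0.001, -1.0], [-0.375, -0.927, 0.001], [-0.927, 0.375, -0.0]] tip [0.2526 0.6255 0.2257]
dp [-106.9  257.5  168.5]
t 0.1 tcp [0.2526 0.6255 0.2427] q [ 84.5  20.6   0.6  -0.  -70.1 -16.5] F [-0.7 -0.6  0.6] w 0.088
R cols x,y,z: [[-0.0, -0.001, -1.0], [-0.375, -0.927, 0.001], [-0.927, 0.375, -0.0]] tip [0.2526 0.6255 0.2257]
dp [-106.6  443.    93.6]
```

```bash
python3 -m jog '{"fingers":[0,0,0,0,0],"dp":[[-20,45,30],[-40,85,60],[-60,130,90],[-80,170,120],[-100,215,150]],"twist":[0,0,0,0,0]}' 10
python3 - <<'E'
from h import *; from plant import r
to(r,[-.02,.25,.35],False)
E
```

```text
time_s: 0.6
tcp_pos: [0.0558, 0.497, 0.3325]
eef_rot: [98.9, 89.9, -103.2]
contact_force: [-1.2, 1.4, 0.7]
gripper_width: 0.053
t 0.6 tcp [0.0558 0.497  0.3325] q [ 1.061e+02  1.100e+00 -1.220e+01 -1.000e-01 -7.680e+01 -3.810e+01] F [-1.2  1.4  0.7] w 0.053
R cols x,y,z: [[-0.0, -0.002, -1.0], [-0.375, -0.927, 0.002], [-0.927, 0.375, -0.0]] tip [0.0557 0.497  0.3155]
dp [-17.  257.5 -22.4]
```

```bash
python3 -m jog '{"fingers":[0,0,0,0,0],"dp":[[0,45,0],[0,90,0],[0,135,0],[0,180,0],[0,220,0]],"twist":[0,0,0,0,0]}' 10
python3 - <<'E'
from h import *; from plant import r
show(r)
E
```

```text
time_s: 1.1
tcp_pos: [-0.0263, 0.2913, 0.3325]
eef_rot: [91.6, 89.9, -110.5]
contact_force: [-1.5, -0.6, 1.0]
gripper_width: 0.0133
t 1.1 tcp [-0.0263  0.2913  0.3325] q [ 1.359e+02 -2.330e+01 -3.040e+01 -1.000e-01 -8.300e+01 -6.800e+01] F [-1.5 -0.6  1. ] w 0.013
R cols x,y,z: [[-0.001, -0.002, -1.0], [-0.376, -0.926, 0.002], [-0.926, 0.376, -0.0]] tip [-0.0263  0.2913  0.3155]
```

```bash
python3 -m jog '{"fingers":[0,0,0,0,0],"dp":[[20,-36,-32],[50,-72,-64],[80,-108,-96],[110,-145,-128],[140,-182,-159]],"twist":[0,0,0,0,0]}' 10
python3 - <<'E'
from h import *; from plant import r
to(r,[.19,.05,.15],False)
E
```

```text
time_s: 1.6
tcp_pos: [0.1641, 0.3864, 0.2099]
eef_rot: [55.9, 89.9, -146.1]
contact_force: [-1.3, 1.5, -0.4]
gripper_width: 0.0002
t 1.6 tcp [0.1641 0.3864 0.2099] q [ 94.1  -2.8 -32.3  -0.1 -60.5 -26.1] F [-1.3  1.5 -0.4] w 0.0
R cols x,y,z: [[-0.001, -0.001, -1.0], [-0.375, -0.927, 0.001], [-0.927, 0.375, 0.001]] tip [0.1641 0.3864 0.1929]
dp [  60.1  302.1 -150.1]
```

```bash
python3 -m jog '{"fingers":[0,0,0,0,0],"dp":[[20,30,-15],[45,60,-30],[60,90,-45],[60,140,-60],[60,185,-75]],"twist":[0,0,0,0,0]}' 10
python3 - <<'E'
from h import *; from plant import r
show(r)
E
```

```text
time_s: 2.1
tcp_pos: [0.1646, 0.1844, 0.1489]
eef_rot: [109.0, 89.7, -93.1]
contact_force: [-0.9, -0.5, 2.6]
gripper_width: 0.0002
t 2.1 tcp [0.1646 0.1844 0.1489] q [ 99.  -23.2 -54.6  -0.1 -58.9 -31.1] F [-0.9 -0.5  2.6] w 0.0
R cols x,y,z: [[-0.0, -0.005, -1.0], [-0.377, -0.926, 0.005], [-0.926, 0.377, -0.002]] tip [0.1646 0.1843 0.1319]
```

```bash
python3 -m jog '{"fingers":[0,0,0,0,0],"dp":[[0,0,-10],[0,12,-20],[0,24,-30],[0,36,-40],[0,48,-41]],"twist":[-5,-10,-15,-20,-22]}' 10
python3 - <<'E'
from h import *; from plant import r
show(r)
E
```

```text
time_s: 2.6
tcp_pos: [0.1849, 0.1234, 0.149]
eef_rot: [86.1, 89.7, -94.0]
contact_force: [-0.8, -0.2, -0.3]
gripper_width: 0.0004
t 2.6 tcp [0.1849 0.1234 0.149 ] q [ 93.2 -29.7 -56.8  -0.  -63.2  -3.3] F [-0.8 -0.2 -0.3] w 0.0
R cols x,y,z: [[-0.0, -0.006, -1.0], [-0.001, -1.0, 0.006], [-1.0, 0.001, 0.0]] tip [0.1849 0.1233 0.132 ]
```

```bash
python3 -m jog '{"fingers":[0,0,0,0,0],"dp":[[15,10,0],[30,20,0],[45,30,0],[60,40,0],[70,60,0]],"twist":[0,0,0,0,0]}' 10
python3 - <<'E'
from h import *; from plant import r
show(r)
E
```

```text
time_s: 3.1
tcp_pos: [0.2121, 0.0733, 0.1112]
eef_rot: [7.4, 87.2, -172.6]
contact_force: [1.6, 0.3, 0.1]
gripper_width: 0.0005
t 3.1 tcp [0.2121 0.0733 0.1112] q [ 70.6 -21.  -58.2  -3.1 -54.1  21.3] F [1.6 0.3 0.1] w 0.0
R cols x,y,z: [[-0.049, -0.006, -0.999], [0.0, -1.0, 0.006], [-0.999, -0.0, 0.049]] tip [0.2113 0.0732 0.0943]
```

```bash
python3 -m jog '{"fingers":[0,0,0,0,0],"dp":[[-40,5,-25],[-80,20,-50],[-120,45,-75],[-150,80,-100],[-180,115,-115]],"twist":[0,0,0,0,0]}'; python3 -m jog '{"fingers":[0,0,0,0,0],"dp":[[-25,40,-5],[-50,80,-10],[-75,120,-10],[-100,160,0],[-120,200,10]],"twist":[0,0,0,0,0]}';  python3 - <<'E'
from h import *; from plant import r
show(r)
to(r,[0,-.7,.5],False)
E
```

```text
time_s: 3.6
tcp_pos: [0.3352, -0.0393, 0.285]
eef_rot: [7.0, 87.2, -173.0]
contact_force: [1.4, 0.4, -0.4]
gripper_width: 0.0006
time_s: 4.1
tcp_pos: [0.3305, -0.2403, 0.4077]
eef_rot: [7.2, 87.2, -172.8]
contact_force: [1.5, 0.5, 0.4]
gripper_width: 0.0006
t 4.1 tcp [ 0.3305 -0.2403  0.4077] q [ -7.3  -8.4 -11.8   0.7 -89.2  97.3] F [1.5 0.5 0.4] w 0.001
R cols x,y,z: [[-0.048, -0.006, -0.999], [0.0, -1.0, 0.006], [-0.999, 0.0, 0.048]] tip [ 0.3296 -0.2404  0.3908]
t 4.1 tcp [ 0.3305 -0.2403  0.4077] q [ -7.3  -8.4 -11.8   0.7 -89.2  97.3] F [1.5 0.5 0.4] w 0.001
R cols x,y,z: [[-0.048, -0.006, -0.999], [0.0, -1.0, 0.006], [-0.999, 0.0, 0.048]] tip [ 0.3296 -0.2404  0.3908]
dp [-73.6 460.3 334.4]
```

```bash
python3 -m jog '{"fingers":[0,0,0,0,0],"dp":[[-10,40,20],[-30,75,45],[-50,115,80],[-70,150,110],[-80,185,140]],"twist":[8,16,24,32,40]}'
python3 - <<'E'
from h import *; from plant import r
to(r,[-.1,-.75,.5],False)
E
```

```text
time_s: 4.6
tcp_pos: [0.1954, -0.4229, 0.4958]
eef_rot: [49.1, 87.3, -171.2]
contact_force: [0.6, -1.1, 0.1]
gripper_width: 0.0006
t 4.6 tcp [ 0.1954 -0.4229  0.4958] q [-39.2  -2.9   3.3   2.  -98.   89.1] F [ 0.6 -1.1  0.1] w 0.001
R cols x,y,z: [[-0.047, -0.007, -0.999], [-0.646, -0.762, 0.036], [-0.762, 0.647, 0.031]] tip [ 0.1946 -0.423   0.4788]
dp [ 11.9 440.4  13.5]
```

```bash
python3 -m jog '{"fingers":[0,0,0,0,0],"dp":[[0,45,0],[0,90,0],[0,135,0],[0,180,5],[0,225,5]],"twist":[8,16,24,32,40]}'; python3 -m jog '{"fingers":[0,0,0,0,0],"dp":[[0,30,-30],[0,65,-65],[0,95,-95],[0,125,-125],[0,160,-160]],"twist":[0,0,0,0,0]}'
python3 - <<'E'
from h import *; from plant import r
to(r,[-.15,-1.0,.5],False)
E
```

```text
time_s: 5.1
tcp_pos: [0.0444, -0.5921, 0.5039]
eef_rot: [89.2, 87.3, -171.5]
contact_force: [1.0, -1.2, 0.5]
gripper_width: 0.0002
time_s: 5.6
tcp_pos: [-0.0883, -0.7766, 0.5118]
eef_rot: [90.0, 87.3, -170.6]
contact_force: [1.1, -2.1, 2.0]
gripper_width: 0.0007
t 5.6 tcp [-0.0883 -0.7766  0.5118] q [ -81.    32.1   51.6    2.9 -109.5   91.3] F [ 1.1 -2.1  2. ] w 0.001
R cols x,y,z: [[-0.046, -0.008, -0.999], [-0.986, -0.163, 0.047], [-0.163, 0.987, 0.0]] tip [-0.0891 -0.7768  0.4948]
dp [  16.4   96.6 -210.3]
```

```bash
python3 -m jog '{"fingers":[0,0,0,0,0],"dp":[[0,20,-45],[0,40,-95],[0,50,-140],[0,60,-190],[0,60,-240]],"twist":[0,0,0,0,0]}'
python3 - <<'E'
from h import *; from plant import r
s,R=show(r); print('tilt',np.degrees(np.arccos(-R[2,0])))
E
```

```text
time_s: 6.1
tcp_pos: [-0.105, -0.887, 0.4589]
eef_rot: [120.9, 85.7, -139.8]
contact_force: [-0.4, 0.5, 1.4]
gripper_width: 0.0002
t 6.1 tcp [-0.105  -0.887   0.4589] q [ -82.9   46.7   71.7    3.9 -112.6   93.8] F [-0.4  0.5  1.4] w 0.0
R cols x,y,z: [[-0.057, -0.048, -0.997], [-0.985, -0.161, 0.064], [-0.164, 0.986, -0.038]] tip [-0.1059 -0.8878  0.442 ]
tilt 4.2504529030510945
```

```bash
python3 -m jog '{"fingers":[0,0,0,0,0],"dp":[[-50,0,-600],[-50,0,-600],[-50,0,-600],[-50,0,-600],[-50,0,-600]],"twist":[0,0,0,0,0]}'
python3 - <<'E'
from h import *; from plant import r
s,R=show(r); print('tilt',np.degrees(np.arccos(-R[2,0])))
E
```

```text
time_s: 6.6
tcp_pos: [-0.0575, -0.9525, 0.3895]
eef_rot: [135.5, 83.6, -125.1]
contact_force: [0.0, 0.0, -0.5]
gripper_width: 0.0003
t 6.6 tcp [-0.0575 -0.9525  0.3895] q [ -80.2   51.5   71.7    4.7 -105.6   91.1] F [ 0.   0.  -0.5] w 0.0
R cols x,y,z: [[-0.064, -0.091, -0.994], [-0.984, -0.161, 0.078], [-0.167, 0.983, -0.079]] tip [-0.0586 -0.954   0.3726]
tilt 6.365420172876748
```

```bash
for i in 1 2; do python3 -m jog '{"fingers":[0,0,0,0,0],"dp":[[-250,0,-900],[-250,0,-900],[-250,0,-900],[-250,0,-900],[-250,0,-900]],"twist":[0,0,0,0,0]}'; done
python3 - <<'E'
from h import *; from plant import r
s,R=show(r); print('tilt',np.degrees(np.arccos(-R[2,0])))
E
```

```text
time_s: 7.1
tcp_pos: [-0.0154, -0.9851, 0.3659]
eef_rot: [143.6, 81.2, -116.9]
contact_force: [-0.3, 0.4, 0.5]
gripper_width: 0.0008
time_s: 7.6
tcp_pos: [0.0205, -1.0099, 0.3537]
eef_rot: [148.7, 78.6, -111.7]
contact_force: [0.9, -0.3, 0.4]
gripper_width: 0.0006
t 7.6 tcp [ 0.0205 -1.0099  0.3537] q [-75.5  54.4  71.6   6.8 -97.9  86.6] F [ 0.9 -0.3  0.4] w 0.001
R cols x,y,z: [[-0.073, -0.183, -0.98], [-0.982, -0.158, 0.103], [-0.173, 0.97, -0.169]] tip [ 0.0193 -1.013   0.337 ]
tilt 11.378891736604373
```

```bash
for i in 1 2 3; do python3 -m jog '{"fingers":[0,0,0,0,0],"dp":[[-450,0,-900],[-450,0,-900],[-450,0,-900],[-450,0,-900],[-450,0,-900]],"twist":[0,0,0,0,0]}'|grep -E "time|rot|pos"; done
python3 - <<'E'
from h import *; from plant import r
s,R=show(r); print('tilt',np.degrees(np.arccos(-R[2,0])))
E
```

```text
time_s: 8.1
tcp_pos: [0.0519, -1.0089, 0.388]
eef_rot: [152.4, 75.9, -107.9]
time_s: 8.6
tcp_pos: [0.0788, -1.0056, 0.4229]
eef_rot: [155.0, 73.2, -105.2]
time_s: 9.1
tcp_pos: [0.1021, -0.999, 0.4607]
eef_rot: [157.0, 70.5, -103.1]
t 9.1 tcp [ 0.1021 -0.999   0.4607] q [-69.4  49.3  71.7  10.7 -95.9  82. ] F [ 0.2 -0.5 -0.3] w 0.001
R cols x,y,z: [[-0.076, -0.325, -0.943], [-0.98, -0.151, 0.131], [-0.184, 0.934, -0.307]] tip [ 0.1009 -1.0046  0.4446]
tilt 19.508878632066683
```

```bash
for i in 1 2 3 4; do python3 -m jog '{"fingers":[0,0,0,0,0],"dp":[[-450,100,-900],[-450,100,-900],[-450,100,-900],[-450,100,-900],[-450,100,-900]],"twist":[0,0,0,0,0]}'|grep -E "time|rot|pos"; done
python3 - <<'E'
from h import *; from plant import r
s,R=show(r); print('tilt',np.degrees(np.arccos(-R[2,0])))
to(r,[.35,-.45,.48])
E
```

```text
time_s: 9.6
tcp_pos: [0.102, -0.9916, 0.5019]
eef_rot: [158.5, 67.7, -101.5]
time_s: 10.1
tcp_pos: [0.1036, -0.9812, 0.5442]
eef_rot: [159.6, 64.9, -100.2]
time_s: 10.6
tcp_pos: [0.1058, -0.9679, 0.5874]
eef_rot: [160.6, 62.2, -99.2]
time_s: 11.1
tcp_pos: [0.1086, -0.9518, 0.6311]
eef_rot: [161.3, 59.4, -98.4]
t 11.1 tcp [ 0.1086 -0.9518  0.6311] q [-66.4  40.4  71.7  15.7 -94.4  81.7] F [-0.5  0.6 -0.3] w 0.0
R cols x,y,z: [[-0.074, -0.504, -0.86], [-0.977, -0.135, 0.164], [-0.199, 0.853, -0.483]] tip [ 0.1074 -0.9603  0.6165]
tilt 30.641595284319322
t 11.1 tcp [ 0.1086 -0.9518  0.6311] q [-66.4  40.4  71.7  15.7 -94.4  81.7] F [-0.5  0.6 -0.3] w 0.0
R cols x,y,z: [[-0.074, -0.504, -0.86], [-0.977, -0.135, 0.164], [-0.199, 0.853, -0.483]] tip [ 0.1074 -0.9603  0.6165]
dp [-157.9 -328.3  453. ]
```

```bash
for i in 1 2 3 4; do python3 -m jog '{"fingers":[0,0,0,0,0],"dp":[[-18,-24,39],[-36,-48,78],[-54,-72,117],[-72,-96,156],[-90,-120,195]],"twist":[0,0,0,0,0]}'|grep -E "time|rot|pos"; done
python3 - <<'E'
from h import *; from plant import r
to(r,[.55,.22,.42])
E
```

```text
time_s: 11.6
tcp_pos: [0.1826, -0.7509, 0.5994]
eef_rot: [161.3, 59.3, -98.4]
time_s: 12.1
tcp_pos: [0.2674, -0.521, 0.5631]
eef_rot: [161.4, 59.3, -98.3]
time_s: 12.6
tcp_pos: [0.3522, -0.2915, 0.5268]
eef_rot: [161.6, 59.3, -98.2]
time_s: 13.1
tcp_pos: [0.4375, -0.0617, 0.4906]
eef_rot: [161.6, 59.4, -98.1]
t 13.1 tcp [ 0.4375 -0.0617  0.4906] q [  36.4   -2.3  -11.    21.9 -102.9  -25.3] F [ 1.6 -0.3  1.2] w 0.0
R cols x,y,z: [[-0.071, -0.505, -0.86], [-0.978, -0.135, 0.16], [-0.197, 0.853, -0.484]] tip [ 0.4363 -0.0703  0.4759]
dp [-106.5 -159.4  252.2]
```

```bash
python3 -m jog '{"fingers":[0,0,0,0,0],"dp":[[-16,-24,38],[-32,-48,77],[-48,-72,115],[-64,-96,153],[-80,-120,190]],"twist":[0,0,0,0,0]}'|grep -E "time|rot|pos";python3 -m jog '{"fingers":[0,0,0,0,0],"dp":[[-10,-15,25],[-20,-30,50],[-27,-40,65],[-27,-40,65],[-27,-40,65]],"twist":[4,8,12,16,18]}'|grep -E "time|rot|pos"
python3 - <<'E'
from h import *; from plant import r
import pickle
to(r,[.551,.16,.285])
c={n:r.capture(n) for n in("scene","top","wrist")}
pickle.dump(c,open('c1.pkl','wb'))
a=cv2.resize(c['scene']['frame'][80:300,260:460],(400,440),interpolation=cv2.INTER_CUBIC); b=cv2.resize(c['wrist']['frame'],(400,250))
o=np.zeros((440,800,3),np.uint8); o[:,:400]=a; o[:250,400:]=b; t=c['top']['frame'][110:300,160:360]; o[250:440,500:700]=t
cv2.imwrite('pics/c1.png',np.clip(o*1.4,0,255).astype(np.uint8)[:,:,::-1])
E
```

```text
time_s: 13.6
tcp_pos: [0.5233, 0.1586, 0.4481]
eef_rot: [161.7, 59.4, -98.0]
time_s: 14.1
tcp_pos: [0.5516, 0.2338, 0.4326]
eef_rot: [179.7, 59.3, -98.1]
t 14.1 tcp [0.5516 0.2338 0.4326] q [  50.8   21.6   13.2   16.1 -107.9  -57.2] F [ 1.2 -0.6  0.1] w 0.001
R cols x,y,z: [[-0.072, -0.506, -0.86], [-0.991, 0.136, 0.003], [0.116, 0.852, -0.511]] tip [0.5503 0.2253 0.418 ]
dp [147.3  -9.9  12.4]
```

View pics/c1.png

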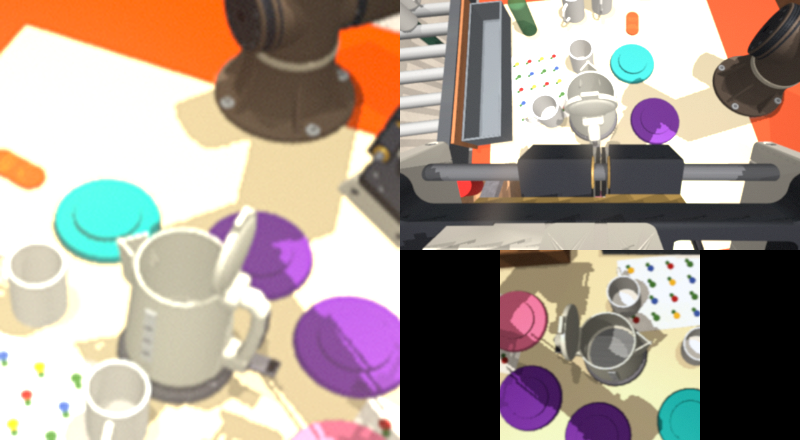

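```bash
python3 -m jog '{"fingers":[0,0,0,0,0],"dp":[[30,-2,2],[60,-4,4],[90,-6,6],[120,-10,10],[140,-10,10]],"twist":[0,0,0,0,0]}'|grep -E "time|rot|pos"
python3 - <<'E'
from h import *; from plant import r
import pickle
to(r,[.551,.121,.292])
c=pickle.load(open('c1.pkl','rb')); c['wrist2']=r.capture('wrist'); pickle.dump(c,open('c1.pkl','wb'))
pts={'sw':(.5546,.177,.066),'swend':(.5547,.183,.064),'tab':(.5505,.107,.316),'hinge':(.552,.103,.197),'lip':(.547,-.043,.19),'rimc':(.55,.045,.191)}
out=[]
for n,(x0,y0,x1,y1) in {'wrist':(220,60,420,260),'wrist2':(220,0,420,200),'scene':(280,160,420,300)}.items():
    im=c[n]['frame'].copy(); k=4 if 0 else 3
    im=im[y0:y1,x0:x1]; im=cv2.resize(im,(400,400),interpolation=cv2.INTER_CUBIC)if len(out)<2 else cv2.resize(im,(400,400))
    f=400/(x1-x0); im=np.clip(im*1.3,0,255).astype(np.uint8).copy()
    for q in pts.values():
        u,v=proj(c[n],q)[0]; cv2.circle(im,(int((u-x0+.5)*f),int((v-y0+.5)*f)),3,(255,0,0),1)
    out.append(im[:300] if 0 else cv2.resize(im,(266,266)) if 0 else im)
o=np.zeros((600,800,3),np.uint8); o[:300,:400]=out[0][100:400]; o[:300,400:]=out[1][:300]; o[300:,:400]=out[2][40:340]
cv2.imwrite('pics/c2.png',o[:,:,::-1])
E
```

```text
time_s: 14.75
tcp_pos: [0.5519, 0.1684, 0.3061]
eef_rot: [179.4, 59.3, -98.2]
t 14.75 tcp [0.5519 0.1684 0.3061] q [ 47.   20.2  -5.   16.9 -90.7 -58.3] F [0.5 0.8 0.4] w 0.001
R cols x,y,z: [[-0.073, -0.505, -0.86], [-0.991, 0.134, 0.006], [0.112, 0.853, -0.51]] tip [0.5506 0.1598 0.2915]
dp [ 19.1  -5.6 -33.3]
```

View pics/c2.png

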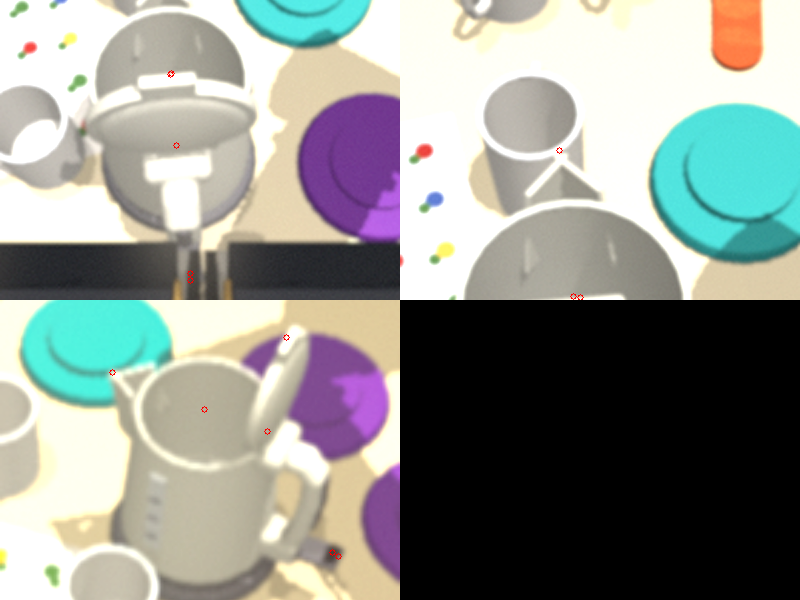

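```bash
python3 -m jog '{"fingers":[0,0,0,0,0],"dp":[[7,-2,-12],[13,-4,-23],[19,-5,-34],[25,-7,-45],[31,-9,-56]],"twist":[0,0,0,0,0]}'|grep -E "time|force|pos"
python3 - <<'E'
from h import *; from plant import r
to(r,[.551,.067,.287]); to(r,[.551,.042,.272]);to(r,[.551,.0225,.2506])
E
```

```text
time_s: 15.3
tcp_pos: [0.5511, 0.1014, 0.3067]
contact_force: [0.8, 1.1, 0.1]
t 15.3 tcp [0.5511 0.1014 0.3067] q [ 42.5  17.2 -10.   18.8 -87.8 -55.1] F [0.8 1.1 0.1] w 0.0
R cols x,y,z: [[-0.075, -0.505, -0.86], [-0.991, 0.135, 0.008], [0.112, 0.852, -0.511]] tip [0.5499 0.0929 0.2921]
dp [ 17.4  -4.6 -19.3]
t 15.3 tcp [0.5511 0.1014 0.3067] q [ 42.5  17.2 -10.   18.8 -87.8 -55.1] F [0.8 1.1 0.1] w 0.0
R cols x,y,z: [[-0.075, -0.505, -0.86], [-0.991, 0.135, 0.008], [0.112, 0.852, -0.511]] tip [0.5499 0.0929 0.2921]
dp [ 42.9  -8.1 -32.9]
t 15.3 tcp [0.5511 0.1014 0.3067] q [ 42.5  17.2 -10.   18.8 -87.8 -55.1] F [0.8 1.1 0.1] w 0.0
R cols x,y,z: [[-0.075, -0.505, -0.86], [-0.991, 0.135, 0.008], [0.112, 0.852, -0.511]] tip [0.5499 0.0929 0.2921]
dp [ 71.2 -10.9 -38.6]
```

```bash
python3 -m jog '{"fingers":[0,0,0,0,0],"dp":[[9,-2,-10],[18,-5,-19],[32,-7,-27],[45,-8,-33],[58,-9,-36]],"twist":[0,0,0,0,0]}'|grep -E "time|force|pos"
python3 - <<'E'
from h import *; from plant import r
to(r,[.551,.0225,.2506]); to(r,[.551,.012,.232]);to(r,[.551,.006,.212])
c=r.capture('scene'); cv2.imwrite('pics/c3.png',cv2.resize(c['frame'][100:300,260:460],(600,600),interpolation=cv2.INTER_CUBIC)[:,:,::-1])
E
```

```text
time_s: 15.8
tcp_pos: [0.5514, 0.039, 0.2743]
contact_force: [-0.5, 1.0, -0.5]
t 15.8 tcp [0.5514 0.039  0.2743] q [ 37.7  16.  -16.6  21.  -81.2 -53. ] F [-0.5  1.  -0.5] w 0.001
R cols x,y,z: [[-0.076, -0.506, -0.859], [-0.991, 0.135, 0.008], [0.112, 0.852, -0.511]] tip [0.5501 0.0304 0.2597]
dp [11.8 -2.  -1.9]
t 15.8 tcp [0.5514 0.039  0.2743] q [ 37.7  16.  -16.6  21.  -81.2 -53. ] F [-0.5  1.  -0.5] w 0.001
R cols x,y,z: [[-0.076, -0.506, -0.859], [-0.991, 0.135, 0.008], [0.112, 0.852, -0.511]] tip [0.5501 0.0304 0.2597]
dp [33.1 -3.5 -1.4]
t 15.8 tcp [0.5514 0.039  0.2743] q [ 37.7  16.  -16.6  21.  -81.2 -53. ] F [-0.5  1.  -0.5] w 0.001
R cols x,y,z: [[-0.076, -0.506, -0.859], [-0.991, 0.135, 0.008], [0.112, 0.852, -0.511]] tip [0.5501 0.0304 0.2597]
dp [53.3 -4.5  3.7]
```

View pics/c3.png

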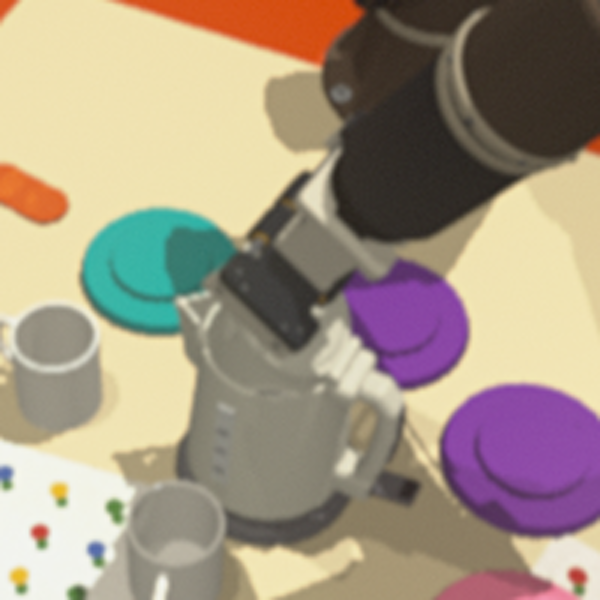

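The scene crop shows the lid folded most of the way down under the fingers at about (260,330). The kettle hasn't moved, and the switch at (400,490) is untouched. I'll continue down now.

```bash
python3 -m jog '{"fingers":[0,0,0,0,0],"dp":[[10,-2,-2],[20,-3,-2],[30,-3,-1],[40,-4,1],[50,-4,3]],"twist":[0,0,0,0,0]}'|grep -E "time|force|pos"; python3 -m jog '{"fingers":[0,0,0,0,0],"dp":[[1,0,-1],[3,0,-1],[4,0,-1],[5,0,-1],[5,0,-1]],"twist":[0,0,0,0,0]}'|grep -E "time|force|pos"
python3 - <<'E'
from h import *; from plant import r
show(r)
E
```

```text
time_s: 16.35
tcp_pos: [0.5509, 0.0145, 0.2273]
contact_force: [0.6, 0.6, -1.0]
time_s: 16.85
tcp_pos: [0.5505, 0.0112, 0.2237]
contact_force: [-0.2, 0.1, 0.2]
t 16.85 tcp [0.5505 0.0112 0.2237] q [ 35.4  17.4 -22.2  22.4 -74.2 -53.8] F [-0.2  0.1  0.2] w 0.0
R cols x,y,z: [[-0.078, -0.506, -0.859], [-0.991, 0.136, 0.01], [0.112, 0.852, -0.512]] tip [0.5492 0.0026 0.2091]
```

```bash
python3 -m jog '{"fingers":[0,0,0,0,0],"dp":[[1,0,0.5],[2,0,1],[3,0,1.5],[4,0,2],[5,0,2.5]],"twist":[0,0,0,0,0]}'|grep -E "time|force|pos"
```

```text
time_s: 17.35
tcp_pos: [0.5508, 0.0108, 0.2194]
contact_force: [-3.5, 3.4, 11.3]
```

```bash
python3 -m jog '{"fingers":[0,0,0,0,0],"dp":[[1,0,0.5],[2,0,1],[3,0,1.5],[3,0,1.5],[3,0,1.5]],"twist":[0,0,0,0,0]}'|grep -E "time|force|pos"
```

```text
time_s: 17.85
tcp_pos: [0.5511, 0.0107, 0.2189]
contact_force: [-7.5, 4.7, 18.5]
```

```bash
python3 -m jog '{"fingers":[0,0,0,0,0],"dp":[[-5,0,0],[-25,0,0],[-55,0,0],[-90,0,0],[-120,0,0]],"twist":[0,0,0,0,0]}'|grep -E "time|force|pos"
python3 - <<'E'
from h import *; from plant import r
import pickle
to(r,[.556,.26,.27])
c={n:r.capture(n) for n in("scene","top","wrist")}
pickle.dump(c,open('c2.pkl','wb'))
a=cv2.resize(c['scene']['frame'][140:300,280:440],(400,400),interpolation=cv2.INTER_CUBIC); b=cv2.resize(c['wrist']['frame'],(400,250))
o=np.zeros((600,800,3),np.uint8); o[:400,:400]=a; o[:250,400:]=b; t=c['top']['frame'][130:250,205:325]; o[250:600,425:775]=cv2.resize(t,(350,350))
cv2.imwrite('pics/c4.png',np.clip(o*1.3,0,255).astype(np.uint8)[:,:,::-1])
E
```

```text
time_s: 18.35
tcp_pos: [0.5602, 0.0725, 0.3231]
contact_force: [1.0, 0.3, 0.1]
t 18.35 tcp [0.5602 0.0725 0.3231] q [ 39.9  16.3  -9.6  20.  -88.3 -52.4] F [1.  0.3 0.1] w 0.0
R cols x,y,z: [[-0.074, -0.508, -0.858], [-0.991, 0.134, 0.006], [0.112, 0.851, -0.513]] tip [0.5589 0.0638 0.3086]
dp [-66.3  29.  186.4]
```

View pics/c4.png

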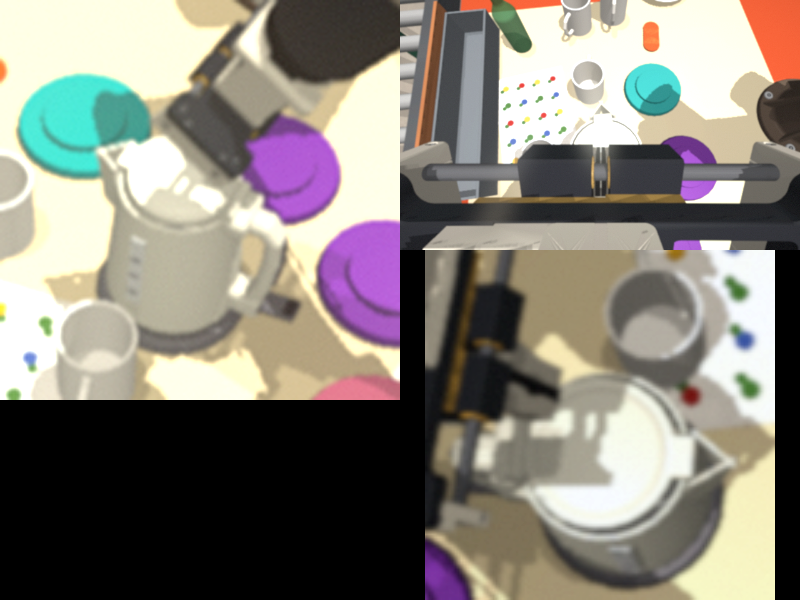

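The lid now lies flat inside the rim, with its tab over the lip at about (690,458) in the top crop. The kettle is in place and the paddle is still up. Next is the switch.

```bash
python3 -m jog '{"fingers":[0,0,0,0,0],"dp":[[-15,6,38],[-30,12,76],[-45,18,114],[-60,24,152],[-66,29,188]],"twist":[0,0,0,0,0]}'|grep -E "time|force|pos"
python3 - <<'E'
from h import *; from plant import r
to(r,[.556,.225,.12]); to(r,[.556,.19,.09])
E
```

```text
time_s: 19.0
tcp_pos: [0.5577, 0.2719, 0.2826]
contact_force: [0.9, -0.2, 0.6]
t 19.0 tcp [0.5577 0.2719 0.2826] q [ 52.5  26.9   3.2  14.6 -93.6 -62.7] F [ 0.9 -0.2  0.6] w 0.0
R cols x,y,z: [[-0.072, -0.507, -0.859], [-0.991, 0.133, 0.005], [0.112, 0.852, -0.512]] tip [0.5565 0.2633 0.268 ]
dp [146.5  -5.3  43.1]
t 19.0 tcp [0.5577 0.2719 0.2826] q [ 52.5  26.9   3.2  14.6 -93.6 -62.7] F [ 0.9 -0.2  0.6] w 0.0
R cols x,y,z: [[-0.072, -0.507, -0.859], [-0.991, 0.133, 0.005], [0.112, 0.852, -0.512]] tip [0.5565 0.2633 0.268 ]
dp [190.  -10.1  28.6]
```

```bash
python3 -m jog '{"fingers":[0,0,0,0,0],"dp":[[38,-2,15],[76,-4,30],[114,-6,40],[150,-8,38],[188,-10,29]],"twist":[0,0,0,0,0]}'|grep -E "time|force|pos"
python3 - <<'E'
from h import *; from plant import r
to(r,[.555,.178,.075]);to(r,[.555,.178,.053])
import pickle
c={n:r.capture(n) for n in("scene","top")}
a=cv2.resize(c['scene']['frame'][160:300,320:460],(400,400),interpolation=cv2.INTER_CUBIC); b=cv2.resize(c['top']['frame'][130:250,175:295],(400,400))
cv2.imwrite('pics/c5.png',np.clip(np.hstack([a,b])*1.3,0,255).astype(np.uint8)[:,:,::-1])
E
```

```text
time_s: 19.5
tcp_pos: [0.5564, 0.1989, 0.1033]
contact_force: [0.6, -0.4, 0.3]
t 19.5 tcp [0.5564 0.1989 0.1033] q [ 48.5  31.4 -15.4  17.4 -70.6 -65.8] F [ 0.6 -0.4  0.3] w 0.0
R cols x,y,z: [[-0.074, -0.508, -0.858], [-0.991, 0.133, 0.007], [0.111, 0.851, -0.513]] tip [0.5552 0.1903 0.0887]
dp [18.  -1.5 -3.4]
t 19.5 tcp [0.5564 0.1989 0.1033] q [ 48.5  31.4 -15.4  17.4 -70.6 -65.8] F [ 0.6 -0.4  0.3] w 0.0
R cols x,y,z: [[-0.074, -0.508, -0.858], [-0.991, 0.133, 0.007], [0.111, 0.851, -0.513]] tip [0.5552 0.1903 0.0887]
dp [36.8 -1.7  7.9]
```

View pics/c5.png

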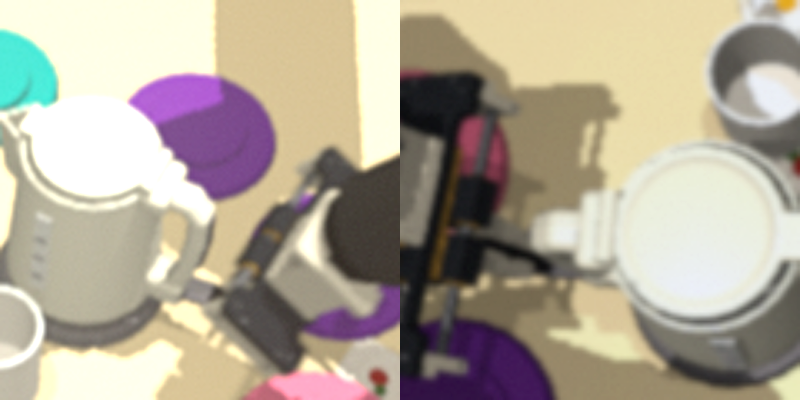

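Top view: lid shut, tab over the lip. Scene view: the fingertips hover just above the paddle end at about (215,290). I'll approach at about y=0.172 and then press straight down.

```bash
python3 -m jog '{"fingers":[0,0,0,0,0],"dp":[[6,-1,-2],[12,-2,-4],[18,-2,-6],[23,-2,-7],[23,-2,-7]],"twist":[0,0,0,0,0]}'|grep -E "time|force|pos";python3 -m jog '{"fingers":[0,0,0,0,0],"dp":[[2,0,1],[5,0,3],[7,0,4],[10,0,6],[10,0,6]],"twist":[0,0,0,0,0]}'|grep -E "time|force|pos"
python3 - <<'E'
from h import *; from plant import r
show(r)
E
```

```text
time_s: 20.1
tcp_pos: [0.5529, 0.1762, 0.0852]
contact_force: [0.4, 0.4, -0.6]
time_s: 20.6
tcp_pos: [0.5532, 0.1769, 0.0734]
contact_force: [0.4, 3.8, 3.4]
t 20.6 tcp [0.5532 0.1769 0.0734] q [ 47.3  32.5 -18.7  18.3 -66.5 -66.4] F [0.4 3.8 3.4] w 0.001
R cols x,y,z: [[-0.08, -0.511, -0.856], [-0.991, 0.137, 0.011], [0.111, 0.848, -0.517]] tip [0.5519 0.1682 0.0588]
```

```bash
python3 -m jog '{"fingers":[0,0,0,0,0],"dp":[[0,0,2],[1,0,4],[2,0,5],[3,0,6],[4,0,6]],"twist":[0,0,0,0,0]}'|grep -E "time|force|pos"
```

```text
time_s: 21.1
tcp_pos: [0.5538, 0.1794, 0.0684]
contact_force: [-1.4, 3.1, 16.6]
```

```bash
python3 -m jog '{"fingers":[0,0,0,0,0],"dp":[[1,0,0.5],[2,0,1],[3,0,2],[4,0,2.5],[4,0,2.5]],"twist":[0,0,0,0,0]}'|grep -E "time|force|pos"
```

```text
time_s: 21.6
tcp_pos: [0.5547, 0.1806, 0.0655]
contact_force: [-3.5, 7.5, 16.3]
```

```bash
python3 -m jog '{"fingers":[0,0,0,0,0],"dp":[[-8,0,2],[-20,0,8],[-40,0,25],[-65,0,50],[-90,0,80]],"twist":[0,0,0,0,0]}'|grep -E "time|force|pos"
python3 - <<'E'
from h import *; from plant import r
import pickle
c={n:r.capture(n) for n in("scene","top")}; c0=pickle.load(open('c0.pkl','rb'))
g=lambda f,x,y,w:cv2.resize(f[y:y+w,x:x+w],(400,300 if 0 else 400),interpolation=cv2.INTER_CUBIC)[50:350]
o=np.vstack([np.hstack([g(k['scene']['frame'],355,220,60),g(k['top']['frame'],205,150,110)]) for k in(c0,c)])
cv2.imwrite('pics/c6.png',np.clip(o*1.3,0,255).astype(np.uint8)[:,:,::-1]); show(r)
E
```

```text
time_s: 22.1
tcp_pos: [0.5704, 0.2955, 0.1015]
contact_force: [1.1, 1.5, 0.9]
t 22.2 tcp [0.5715 0.2995 0.101 ] q [ 52.9  37.3  -3.7  14.8 -77.3 -67.3] F [-0.6 -1.3 -0.4] w 0.0
R cols x,y,z: [[-0.074, -0.511, -0.856], [-0.991, 0.132, 0.007], [0.109, 0.849, -0.517]] tip [0.5703 0.2908 0.0864]
```

View pics/c6.png

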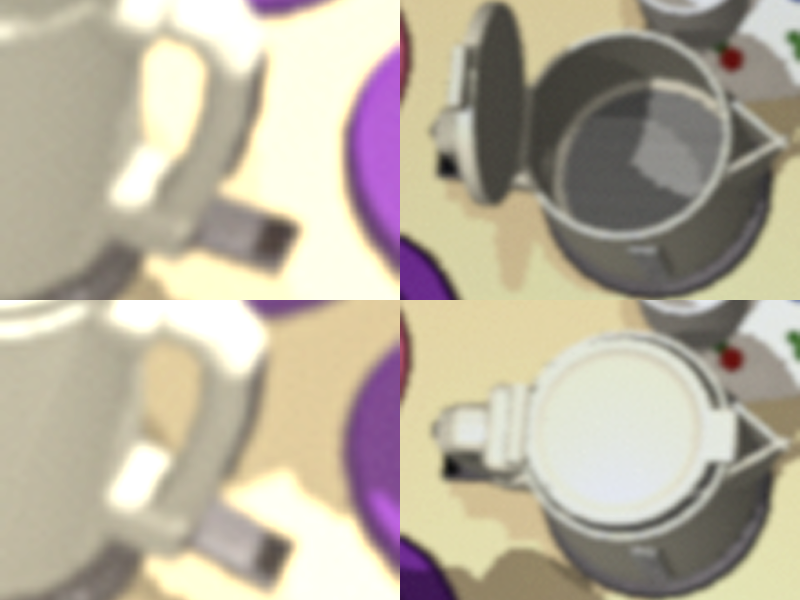

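Run:
```python
from h import *; from plant import r
import pickle
c0=pickle.load(open('c0.pkl','rb')); S=c0['scene']; c=r.capture('scene'); T=r.capture('top')
f=lambda k:cv2.cvtColor(k['frame'],cv2.COLOR_RGB2GRAY).astype(np.float32)
a,b=f(S),f(c)
def match(x,y,w,h,a=a,b=b):
    t=cv2.resize(a[y:y+h,x:x+w],None,fx=8,fy=8,interpolation=cv2.INTER_CUBIC)
    s=cv2.resize(b[y-6:y+h+6,x-6:x+w+6],None,fx=8,fy=8,interpolation=cv2.INTER_CUBIC)
    m=cv2.matchTemplate(s,t,cv2.TM_CCOEFF_NORMED); _,v,_,l=cv2.minMaxLoc(m); return (l[0]/8-6,l[1]/8-6,round(v,3))
print('paddle tip',match(390,256,14,14),'markings',match(325,230,18,35),'foot',match(330,262,40,18))
h=np.array([-.035,-1,0.]);k=np.array([.551,.0455,0]);
for ang in (0,.15,.29,.36):
    # pivot 98 mm out; pad 34 mm out, z .066 at start
    z0=.066; zp=z0
    phi0=np.arctan2(0,34); rr=.037
    P=k-h*(.098+rr*np.cos(ang))+[0,0,z0-rr*np.sin(ang)]
    print(ang,proj(S,P)[0].round(2),proj(c0['top'],P)[0].round(2))
```

```text
paddle tip (-0.625, 2.25, 0.982) markings (-0.125, -0.125, 0.985) foot (0.0, -0.125, 0.997)
0 [396.87 262.85] [216.73 207.08]
0.15 [396.45 263.97] [217.5  207.48]
0.29 [395.8  264.86] [218.5  207.86]
0.36 [395.38 265.25] [219.09 208.04]
```

Template match: the paddle tip moved (-0.5, +2.4) px, and the model gives 2.4 px for fully down. The jug hasn't moved. The margin is thin at this resolution, so I'll press once more and watch the force.

Run:
```python
from h import *; from plant import r
to(r,[.555,.20,.085]);to(r,[.555,.174,.066])
```

```text
t 22.3 tcp [0.5701 0.2957 0.1001] q [ 52.8  37.2  -4.   14.8 -77.2 -67.3] F [-0.3 -1.7 -0.8] w 0.001
R cols x,y,z: [[-0.077, -0.513, -0.855], [-0.991, 0.134, 0.009], [0.11, 0.848, -0.519]] tip [0.5688 0.2869 0.0856]
dp [ 46.2   2.  -74.9]
t 22.3 tcp [0.5701 0.2957 0.1001] q [ 52.8  37.2  -4.   14.8 -77.2 -67.3] F [-0.3 -1.7 -0.8] w 0.001
R cols x,y,z: [[-0.077, -0.513, -0.855], [-0.991, 0.134, 0.009], [0.11, 0.848, -0.519]] tip [0.5688 0.2869 0.0856]
dp [ 75.8  -1.6 -87.1]
```

```bash
python3 -m jog '{"fingers":[0,0,0,0,0],"dp":[[15,0,-25],[30,1,-50],[46,2,-75],[60,0,-81],[74,-1,-87]],"twist":[0,0,0,0,0]}'|grep -E "time|force|pos"; for i in 1 2; do python3 -m jog '{"fingers":[0,0,0,0,0],"dp":[[1,0,0.5],[2,0,1],[3,0,2],[4,0,2.5],[5,0,3]],"twist":[0,0,0,0,0]}'|grep -E "time|force|pos"; done
```

```text
time_s: 22.8
tcp_pos: [0.5557, 0.1824, 0.0817]
contact_force: [-0.3, -0.0, -0.1]
time_s: 23.3
tcp_pos: [0.5557, 0.1831, 0.0758]
contact_force: [0.6, 0.6, 1.0]
time_s: 23.8
tcp_pos: [0.556, 0.1831, 0.0712]
contact_force: [-3.3, 1.9, 12.6]
```

```bash
python3 -m jog '{"fingers":[0,0,0,0,0],"dp":[[0.5,0,0.5],[1,0,1],[2,0,1],[2,0,1],[2,0,1]],"twist":[0,0,0,0,0]}'|grep -E "time|force|pos"; python3 -m jog '{"fingers":[0,0,0,0,0],"dp":[[-8,0,2],[-20,0,8],[-40,0,25],[-65,0,50],[-90,0,80]],"twist":[0,0,0,0,0]}'|grep -E "time|force|pos";  python3 -m jog '{"fingers":[0,0,0,0,0],"dp":[[-10,0,5],[-10,0,5],[-10,0,5],[-10,0,5],[-10,0,5]],"twist":[0,0,0,0,0]}'|grep -E "time|force|pos"
python3 - <<'E'
from h import *; from plant import r
import pickle
c0=pickle.load(open('c0.pkl','rb')); S=c0['scene']; c=r.capture('scene')
f=lambda k:cv2.cvtColor(k['frame'],cv2.COLOR_RGB2GRAY).astype(np.float32)
a,b=f(S),f(c)
for x,y,w,h in[(390,256,14,14),(386,254,18,16),(330,262,40,18)]:
    t=cv2.resize(a[y:y+h,x:x+w],None,fx=8,fy=8,interpolation=cv2.INTER_CUBIC)
    s=cv2.resize(b[y-6:y+h+6,x-6:x+w+6],None,fx=8,fy=8,interpolation=cv2.INTER_CUBIC)
    m=cv2.matchTemplate(s,t,cv2.TM_CCOEFF_NORMED); _,v,_,l=cv2.minMaxLoc(m); print(l[0]/8-6,l[1]/8-6,round(v,3))
cv2.imwrite('pics/c7.png',np.clip(cv2.resize(c['frame'][150:300,270:430],(640,600),interpolation=cv2.INTER_CUBIC)*1.2,0,255).astype(np.uint8)[:,:,::-1]); show(r)
E
```

```text
time_s: 24.3
tcp_pos: [0.5562, 0.1831, 0.0709]
contact_force: [-3.9, 2.2, 12.7]
time_s: 24.8
tcp_pos: [0.5722, 0.2988, 0.1074]
contact_force: [0.5, 0.5, 0.1]
time_s: 25.3
tcp_pos: [0.5733, 0.3071, 0.1132]
contact_force: [-0.5, 0.6, 0.4]
-0.625 2.375 0.982
-0.5 2.25 0.967
0.0 -0.125 0.998
t 25.35 tcp [0.5734 0.3072 0.1133] q [ 53.2  37.3  -1.9  14.6 -79.3 -67.2] F [-0.1 -0.2 -0. ] w 0.0
R cols x,y,z: [[-0.076, -0.514, -0.855], [-0.991, 0.135, 0.007], [0.111, 0.847, -0.519]] tip [0.5721 0.2985 0.0988]
```

View pics/c7.png

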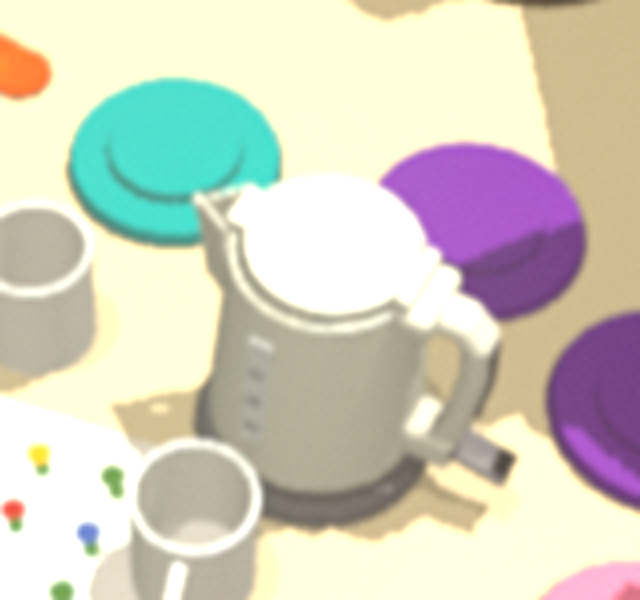

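The second press gave no further paddle motion: 2.25–2.4 px, with a firm 12.7 N reaction and no advance, so it is at the hard stop. The picture shows the lid flat at about (330,240), the paddle down at (490,458) and the hand clear. I'm handing it in.

```bash
python3 -c "
from plant import r
print(r.close_job())"
```

```text
the job is handed in; nothing more can be done
None
```

The kettle is on: its lid is pushed shut and the switch paddle is pressed down. I handed the job in at about 25 s of the 43 s allowed; no verdict came back.

**How it went:** the jog interface has no tilt command. I leaned the hand about 30° by pushing against the arm's outer reach limit, well away from the kettle. I then folded the lid down with the closed fingertips, retreated, and pressed the paddle twice.

**Last checks:**
- **Lid:** it lay flat in the rim with its tab over the lip. It met a hard stop, where the wrist force rose to about 20 N with almost no further travel.
- **Switch:** the paddle tip moved about 2.4 px in the scene view. The model gives 2.4 px for fully down and 2.0 px for the 0.29 rad limit. The second press met about 13 N and moved the paddle no further, so I take it to be at its stop. At this image resolution the angle is only good to about 0.05 rad.
- **Kettle:** its foot moved by 0.1 px or less, so it is still in place on the base.
- **Mugs:** none of my moves went near them, and the ones in view look undisturbed. I did not measure their positions.
- **Hand:** it was clear of everything at the end, with about 0 N of contact force.

**Disagreements:** the paddle's sideways shift was about 0.5 px, where my simple model predicted about 1.5 px. During the first press the fingertips also sank 3 mm further at the same force, which is why I pressed again.

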